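# Nip a batten in the bench thickness gauge with the ratchet thimble

## Robot

A 7-joint arm with a two-finger parallel gripper is mounted at the origin on a cart in front of the work surface, level with it; the furniture and walls round the work are solid. World frame = base frame: x ahead of the robot, y to its left, z up, the work surface at z = 0. Lengths are in m, angles in rad, forces in N, time in s.
With the tool pointing down it reaches from about 0.425 to 0.875 m from the base axis. Payload 4.7 kg.
Tool frame: the origin (TCP) lies midway between the tips of the shut fingers; the grasp point (between the pads) lies 19 mm behind it; z points along the fingers, y is the line along which they close (so a half turn about z gives the same grasp; the last joint's range is limited). The gripper opens to 87 mm and grips with 3 to 60 N. Pads are 19 mm wide; open, the fingers measure 117 mm over their backs; the gripper's body (75 mm by 190 mm) begins 51 mm behind the grasp point.
Start: joints at [-1.312, 0.321, -0.07, 1.45, 0.023, 1.371, -0.057], TCP at [0.158, 0.631, 0.223] pointing down, gripper open.
Joint ranges: [-2.86, 2.86], [-0.3, 2.09], [-1.38, 1.24], [0.06, 2.45], [-1.56, 4.7], [0.09, 2.05], [-2.69, 2.69]. Speed limits (rad/s): [2.57, 2.57, 3.14, 3.14, 3.14, 3.14, 3.14].

## Interface

Orientations are given as a unit quaternion [x, y, z, w].
In Python, from cell import r gives the robot as it stands.
- The arm moves only by the tool carry_out, never from a script. Its arguments are lists of equal length, an entry for each row: "linear": the shift along the tool's x, y, z scaled (see below), a list of three; "roll": the turn about the tool's z scaled (see below). A call has 1 to 10 rows; each row is the pose to reach, as a shift and turn from the pose commanded when the call began, along the tool's axes at that moment, turning the shorter way round; what a row does not reach only later rows make up. The controller multiplies each number of a shift by 0.15 m and each number of a turn by 180 degrees. A row lasts 1/10 s, in which the tool goes at most 50 mm and 8.59 degrees, less where a joint would pass 70% of its speed; a pose out of reach is approached as far as the arm can. A call with a number of a shift or a turn outside -1 to 1 is refused whole. A call with a gripper value outside its range is refused whole. "gripper" is the closure, from 0 (fully open) to 1 (shut), set as the call begins (left out, the last holds). The fingers move at their own pace and stop on an object; "squeeze" is the grip in N (left out, the last holds). Time passes only in rows, so rows that repeat a pose let the fingers close. It gives the time, the measured TCP pose, the force, the opening and the grip force at its end, in the units of the state.
- r.get_state(): the state, without advancing time (a new reading comes with each control period).
- r.snapshot(name): name is "scene" or "top" or "wrist"; returns a dict with "color" (384x512x3 uint8, red, green, blue), "fov_y" (degrees; the focal length in pixels is half the picture's height over the tangent of half this angle, whatever the lens; pixels are square), "cx", "cy" (the principal point, pixels), "k1" (the pictures are not rectified: a ray, as slopes to the right and down, at radius r is drawn at 1 + k1 r^2 times it, then the intrinsics apply), "R" (3x3) and "t" (3): a world point X has camera coordinates R X + t. Camera axes: x right, y down, z forward; pixel columns grow to the right and rows downward; lengths in m; the calibration is good to about 2 mm. A picture is of the moment at which its call begins. There is no depth.
- r.hand_in(): hands the job in; it is judged then, once.
The state is a dict: "time_s": time; "qpos": joint angles; "qd": joint speeds; "joint_efforts": joint torques, N m; "tcp_pos": TCP position; "ee_rot": TCP orientation; "force": force on the tool from outside, world axes, zero at the start; "torque": the same for the moment, N m; "finger_gap": finger opening in m; "grasp_force": force on a finger pad.
Only numpy, scipy, OpenCV 4.12 (cv2) and the standard library are available. Lean on these libraries where they do the work, as an engineer would, in place of code of your own. Each camera call takes 0.05 s, during which the arm holds its last target. There are 200 camera calls.

## Task

Push the pine batten lying on the slideway of the bench gauge home against the gauge's back stop. Then turn the ribbed ratchet thimble on top of the gauge clockwise (seen from above), regrasping as often as needed, until the spindle bears on the batten and the ratchet slips: let it slip by about an eighth of a turn, in no case more than a quarter turn, and leave the batten nipped and still home. Do not disturb the tools lying around.

Things in the scene. Friction and masses are not known exactly. Their poses are not given: they have to be found in the camera images.
- stop (a point): on the grey bench gauge (fixed): foot of the middle of the back stop's flat face, on the slideway's surface, 14 mm above the worktop. x points along the slideway towards the stop (the way to push), z up. The slideway is a dark steel strip 60 mm wide that runs up to the stop from 235 mm before it
- gauge: the fixed grey gauge. Origin on the worktop below the spindle's axis, 35 mm before the stop; axes as the stop's. Guide rails 12 mm high, 48 mm apart, flared at the mouth, flank the batten from x -0.043 to the stop. The head above: boss of 24 mm radius, underside 78 mm and top 104 mm above the worktop, on an arm and column 50 mm wide from x -0.023 to +0.083. Nothing stands beside the thimble
- batten: loose pine batten, 250 x 36 x 30 mm (x, y, z), 0.1 to 0.2 kg, flat on the slideway, its far end already between the guide rails. Origin at the centre of its underside, x along its length towards the stop. It begins 25 to 50 mm short of home; home: its far end (x +0.125) touches the stop
- spindle: steel spindle that comes down out of the boss above the batten without turning; round flat foot 24 mm across. Origin at the centre of the foot's lower face, z up. It goes down 5 mm per radian (31 mm a turn) of clockwise turn of the feed wheel, and stays where it is when let go. It begins 4 to 13 mm above the batten's top
- thimble_grip (a point): middle of the ratchet thimble on its vertical axis, 137 mm above the worktop; it never moves up or down. Upright ribbed aluminium cylinder, 48 mm across, 42 mm high, its flat top 21 mm above this point, with a cap 24 mm wide and 6 mm high on it. The dark toothed feed wheel, 62 mm wide, 10 mm high, is right below, its top 22 mm below this point. z up; x turns with the thimble
- thimble (a joint): how far the ratchet has slipped: turn of the thimble relative to the feed wheel, rad. 0 at the start, grows when the thimble turns clockwise from above while the wheel stands. The ratchet carries the wheel along (about 0.12 N m to turn) until the spindle bears on something; at about 0.22 N m it slips, the spindle then presses with 15 to 20 N
- screwdriver: loose screwdriver, 200 x 29 x 26 mm, bystander, lying on the worktop near the gauge
- pliers: loose pliers with red handles, 185 x 36 x 14 mm, bystander, lying on the worktop behind the slideway
- sanding_block: loose black sanding block, 110 x 58 x 30 mm, bystander, to the right of the gauge

How it is judged:
By the outcome, as a careful person would: the job done as asked, in the order asked, and still so for the second after the job is handed in, with the robot touching nothing.
It also fails if it takes over 61 s, if anything falls off the work surface, if the arm or the gripper's body presses on something with over 40 N, if the wrist force passes 120 N, or if a joint passes its speed limit or range.

## Working session

There is one attempt and no reset: what is moved stays moved. The work goes in short steps, Python scripts to look and compute and a tool call to move; the robot and the scene stay as the last step left them, time stands still between calls to the robot, and variables do not carry over. Pictures are saved under pics/ and viewed, at most 10 in all, crops included, and the job is handed in when it is done.

Besides the shell and the picture viewer there is one more tool, called after "Emit:" by a JSON object that holds its "api" and its "payload". carry_out: Moves the arm, as the interface text tells. Its arguments: {"type":"object","properties":{"linear":{"type":"array"},"roll":{"type":"array"},"gripper":{"type":"number"},"squeeze":{"type":"number"}},"required":["linear","roll"]}

```bash
mkdir -p pics; cat > h.py <<'E'
import numpy as np, cv2
from cell import r
from scipy.spatial.transform import Rotation as Ro
def K(s):
    f=s["color"].shape[0]/2/np.tan(np.radians(s["fov_y"])/2)
    return np.array([[f,0,s["cx"]],[0,f,s["cy"]],[0,0,1]])
def save(s,n): cv2.imwrite(f"pics/{n}.png",s["color"][:,:,::-1])
def ray(s,px):
    p=cv2.undistortPoints(np.array([[px]],float),K(s),np.array([s["k1"],0,0,0.]))[0,0] if abs(s["k1"])>0 else None
    if p is None: p=(np.linalg.inv(K(s))@[*px,1])[:2]
    R=np.array(s["R"]);t=np.array(s["t"]); d=R.T@[p[0],p[1],1]; return -R.T@t,d/np.linalg.norm(d)
def atz(s,px,z):
    c,d=ray(s,px); return c+d*(z-c[2])/d[2]
def tri(obs):
    A=np.zeros((3,3));b=np.zeros(3)
    for s,px in obs:
        c,d=ray(s,px);P=np.eye(3)-np.outer(d,d);A+=P;b+=P@c
    return np.linalg.solve(A,b)
def proj(s,X):
    R=np.array(s["R"]);return cv2.projectPoints(np.array([X],float),cv2.Rodrigues(R)[0],np.array(s["t"],float),K(s),np.array([s["k1"],0,0,0.]))[0][0,0]
E
python3 - <<'E'
from h import *
import pickle
S={n:r.snapshot(n) for n in("scene","top","wrist")}
pickle.dump(S,open("s0.pkl","wb"))
for n in S: print(n,S[n]["fov_y"],S[n]["k1"],-np.array(S[n]["R"]).T@np.array(S[n]["t"]))
save(S["scene"],"scene0");save(S["top"],"top0")
st=r.get_state();print(st)
E
```

```text
scene 54.29676563788742 -0.00018582010448761442 [ 0.20722863 -0.41576803  0.76752125]
top 42.106713409798566 -0.14891048637276375 [0.36346428 0.12991513 1.19941853]
wrist 58.021145331065036 -0.007425895281972218 [0.08393235 0.64877888 0.38248081]
{'time_s': 0.15, 'qpos': array([-1.31186712,  0.32166014, -0.0700832 ,  1.45138467,  0.02264103,
        1.37078245, -0.05689878]), 'qd': array([ 0.00010466, -0.0012033 , -0.00025279, -0.00485495,  0.00035774,
        0.00121162, -0.0016399 ]), 'joint_efforts': array([-9.69899593e-04, -4.91795862e+01, -4.05345038e-01, -3.12878752e+01,
       -6.41313940e-02,  4.03614377e-02,  1.18858648e-04]), 'tcp_pos': array([0.15751507, 0.6302061 , 0.22171301]), 'ee_rot': array([ 1.22093140e-01,  9.92518383e-01, -7.23908445e-04, -2.58739982e-05]), 'force': array([ 0.10014625,  0.24469704, -1.58817405]), 'torque': array([-0.01244623, -0.02906373, -0.02471332]), 'grasp_force': 0.0, 'finger_gap': 0.08749386702906428}
```

View pics/scene0.png

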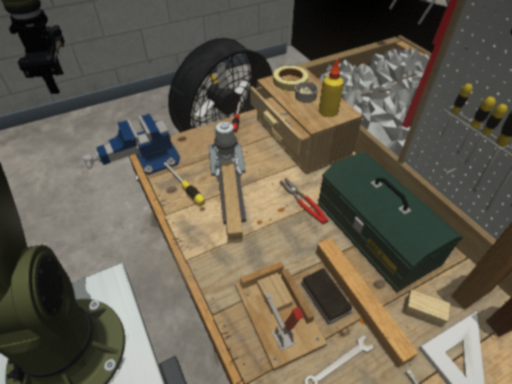

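View pics/top0.png

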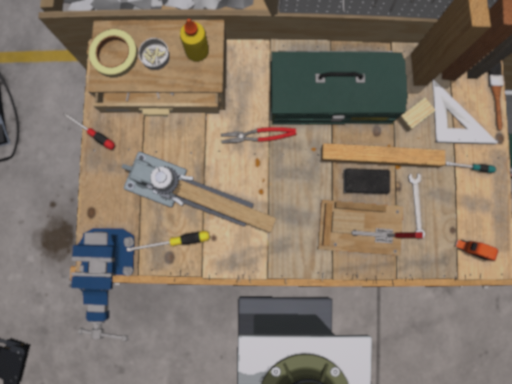

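Scene: the thimble is at about (225,130) and the batten's near end at (235,238). Top: the thimble is at about (161,177), the batten's near end at (271,222), and the slideway runs right and down. The bystanders are clear of it.

```bash
python3 - <<'E'
from h import *
import pickle
S=pickle.load(open("s0.pkl","rb"))
a=S["top"]["color"][145:245,115:285];b=S["scene"]["color"][110:250,190:260]
A=cv2.resize(a,None,fx=4,fy=4,interpolation=2)[:, :];B=cv2.resize(b,None,fx=4,fy=4,interpolation=2)
# top crop 680x400 ; scene rotated stays separate
cv2.imwrite("pics/c1.png",A[:,:,::-1])
cv2.imwrite("pics/c2.png",B[:,:,::-1])
s=S["top"]
cap=atz(s,(161,177),.164);print("cap",cap)
e=atz(s,(271,222),.044);print("near end",e)
d=cap-e;print(np.linalg.norm(d[:2]),np.degrees(np.arctan2(d[1],d[0])))
print("cap in scene",proj(S["scene"],cap),"end",proj(S["scene"],e))
print("tri cap",tri([(s,(161,177)),(S["scene"],(225,126))]),"tri end",tri([(s,(271,222)),(S["scene"],(235,234))]))
print("screwdr",atz(s,(190,238),.013),atz(s,(130,247),.013))
w=S["wrist"];R=np.array(w["R"]);print(R)
E
```

```text
cap [0.50342919 0.32167393 0.164     ]
near end [0.41839033 0.08452423 0.044     ]
0.2519356883735955 70.27281208798436
cap in scene [223.93853105 125.65577703] end [236.40488688 230.12639255]
tri cap [0.50490829 0.32160757 0.16215883] tri end [0.41673322 0.08472815 0.02986033]
screwdr [0.37869602 0.27515616 0.013     ] [0.35419591 0.41882961 0.013     ]
[[ 0.24117701  0.97047859 -0.00222548]
 [ 0.9334367  -0.23134284  0.27418318]
 [ 0.26557406 -0.06820403 -0.96167491]]
```

View pics/c1.png

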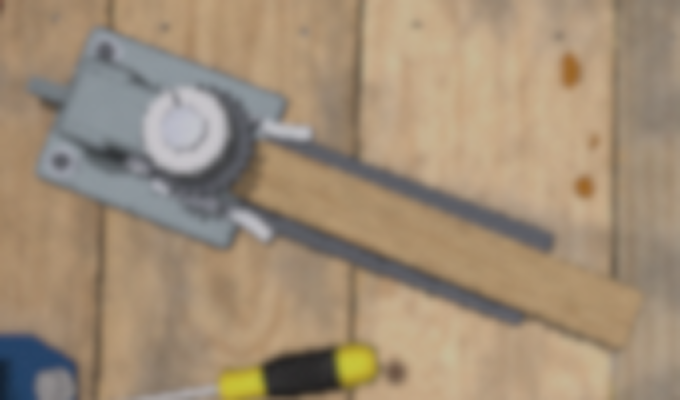

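View pics/c2.png

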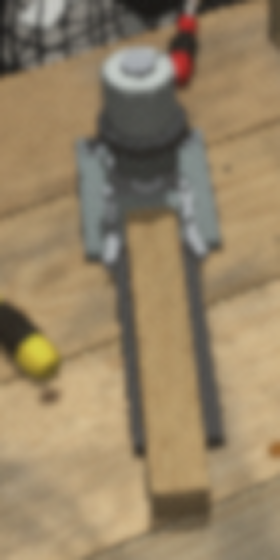

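Top crop: the cap centre is at px (160.5,177), the batten's near-end top corners at (275.7,218) and (269.2,232.5), and its far edges at (182.5,181) and (176,195). Scene crop: the near-end top edge is centred at (235.2,232.5). The batten looks about 37 mm short of home.

```bash
cat >> h.py <<'E'
def plan(xyz, yawy):
    """shift/roll numbers to bring TCP to xyz with tool y at yawy deg (mod 360) from current measured"""
    st=r.get_state();T=Ro.from_quat(st["ee_rot"]);M=T.as_matrix()
    cur=np.degrees(np.arctan2(M[1,1],M[0,1]))
    dr=-((yawy-cur+180)%360-180)
    v=M.T@(np.array(xyz)-st["tcp_pos"])
    print("cur yaw_y %.2f roll deg %.2f ->"%(cur,dr),"linear",np.round(v/.15,3),"roll",round(dr/180,4),"q7",st["qpos"][6].round(3),"t",st["time_s"])
E
python3 - <<'E'
from h import *
import pickle
S=pickle.load(open("s0.pkl","rb"));s=S["top"];c=S["scene"]
P=lambda u,v:(115+u/4,145+v/4)
f=[atz(s,P(*p),.044) for p in((270,143),(643,290),(245,200),(617,350))]
for a,b in((0,1),(2,3)):
    d=f[a]-f[b];print(np.degrees(np.arctan2(d[1],d[0])),f[b])
print("width",np.linalg.norm(f[1]-f[3]))
cap=tri([(s,P(182,128)),(c,(190+139/4,110+62/4))]);e=tri([(s,P(630,321)),(c,(235.2,232.5))])
d=cap-e;print(cap,e,np.linalg.norm(d[:2]),np.degrees(np.arctan2(d[1],d[0])))
u=d[:2]/np.linalg.norm(d[:2]);g=e[:2]+.04*u;print(g)
yw=np.degrees(np.arctan2(u[1],u[0]))
plan([*g,.18],yw+90)
E
```

```text
69.35986935505503 [0.428981   0.07363041 0.044     ]
69.00742125274313 [0.3940583  0.08828384 0.044     ]
width 0.03787238830690157
[0.5047093  0.32247812 0.16326659] [0.41200128 0.0805696  0.04293948] 0.25906468210383854 69.03137675338978
[0.42631555 0.11792066]
cur yaw_y 75.97 roll deg -83.06 -> linear [-2.566 -2.879  0.283] roll -0.4614 q7 -0.057 t 0.15
```

Emit:
{"api": "carry_out", "payload": {"linear": [[-0.3, -0.33, 0], [-0.6, -0.65, 0], [-0.86, -0.96, 0], [-0.86, -0.96, 0], [-0.86, -0.96, 0]], "roll": [0, 0, 0, 0, 0]}}

```text
time_s: 0.65
tcp_pos: [0.2525, 0.454, 0.2227]
ee_rot: [0.127, 0.992, -0.001, 0.001]
force: [-0.6, -0.2, -0.2]
finger_gap: 0.0871
grasp_force: 0.0
```

Emit:
{"api": "carry_out", "payload": {"linear": [[-0.3, -0.33, 0], [-0.6, -0.65, 0], [-0.86, -0.96, 0], [-0.86, -0.96, 0], [-0.86, -0.96, 0]], "roll": [0, 0, 0, 0, 0]}}

```text
time_s: 1.15
tcp_pos: [0.3411, 0.2837, 0.2228]
ee_rot: [0.127, 0.992, -0.0, 0.001]
force: [-0.2, 1.1, -0.3]
finger_gap: 0.087
grasp_force: 0.0
```

Emit:
{"api": "carry_out", "payload": {"linear": [[-0.3, -0.33, 0], [-0.6, -0.65, 0.1], [-0.84, -0.96, 0.2], [-0.84, -0.96, 0.28], [-0.84, -0.96, 0.28], [-0.84, -0.96, 0.28], [-0.84, -0.96, 0.28], [-0.84, -0.96, 0.28], [-0.84, -0.96, 0.28], [-0.84, -0.96, 0.28]], "roll": [-0.047, -0.094, -0.141, -0.188, -0.235, -0.282, -0.329, -0.376, -0.423, -0.461]}}

```text
time_s: 2.15
tcp_pos: [0.4254, 0.1197, 0.1806]
ee_rot: [-0.56, 0.829, -0.0, 0.0]
force: [0.3, 0.3, 0.2]
finger_gap: 0.0872
grasp_force: 0.0
```

```bash
python3 - <<'E'
from h import *
import pickle
w=r.snapshot("wrist");pickle.dump(w,open("w1.pkl","wb"));save(w,"w1")
plan([.4263,.1179,.18],159.1);st=r.get_state();print(st["tcp_pos"],st["qpos"])
for X in ([.412,.0806,.044],[.5047,.3225,.164]):print(proj(w,X))
E
```

```text
cur yaw_y 158.41 roll deg -0.69 -> linear [ 0.009 -0.01   0.004] roll -0.0038 q7 2.365 t 2.2
[0.4254449  0.11969597 0.18059189] [-0.90541889 -0.13594152  0.53282437  2.01209977  0.07279708  1.24728361
  2.36494127]
[248.69066291 132.28555282]
[253.47760572 509.34470208]
```

View pics/w1.png

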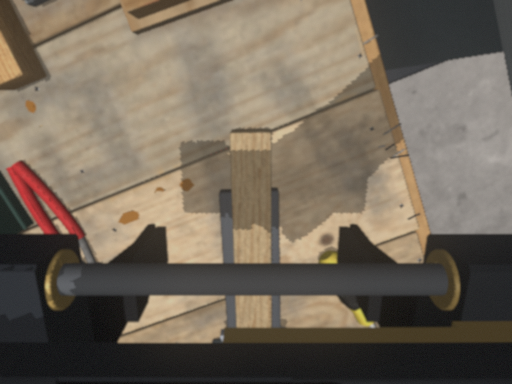

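The wrist view shows the batten's near-end edge at about (250,130), where (249,132) was predicted, and centred between the fingers. Next I descend and grip.

Emit:
{"api": "carry_out", "payload": {"linear": [[0.01, -0.01, 0.3], [0.01, -0.01, 0.6], [0.01, -0.01, 0.8], [0.01, -0.01, 0.8]], "roll": [-0.004, -0.004, -0.004, -0.004]}}

```text
time_s: 2.6
tcp_pos: [0.4228, 0.1158, 0.057]
ee_rot: [-0.561, 0.828, 0.0, -0.004]
force: [0.5, -0.4, 0.5]
finger_gap: 0.0871
grasp_force: 0.0
```

Emit:
{"api": "carry_out", "payload": {"linear": [[0, 0, 0.1], [0, 0, 0.2], [0, 0, 0.25], [0, 0, 0.25]], "roll": [0, 0, 0, 0]}}

```text
time_s: 3.0
tcp_pos: [0.4264, 0.117, 0.0234]
ee_rot: [-0.562, 0.827, -0.0, -0.0]
force: [0.5, 1.0, 0.7]
finger_gap: 0.0866
grasp_force: 0.0
```

Emit:
{"api": "carry_out", "payload": {"linear": [[0, 0, 0], [0, 0, 0], [0, 0, 0], [0, 0, 0], [0, 0, 0], [0, 0, 0], [0, 0, 0]], "roll": [0, 0, 0, 0, 0, 0, 0], "gripper": 1.0, "squeeze": 20}}

```text
time_s: 3.7
tcp_pos: [0.4262, 0.1165, 0.0231]
ee_rot: [-0.562, 0.827, 0.0, 0.0]
force: [0.5, -0.2, 0.2]
finger_gap: 0.0389
grasp_force: 0.0
```

```bash
python3 - <<'E'
from h import *
st=r.get_state();p=st["tcp_pos"];u=np.array([np.cos(np.radians(69.1)),np.sin(np.radians(69.1))])
plan([*(p[:2]+u*.045),p[2]],159.1);print(st)
E
```

```text
cur yaw_y 158.37 roll deg -0.73 -> linear [-0.3    0.004  0.   ] roll -0.004 q7 2.5 t 3.7
{'time_s': 3.7, 'qpos': array([-0.88448009,  0.09100428,  0.58133165,  2.17943478, -0.06449187,
        0.88703106,  2.49987359]), 'qd': array([-1.31295810e-05,  2.26384321e-03, -1.42586454e-03,  1.54689284e-03,
       -1.66388807e-03, -3.17551041e-05,  4.76785009e-04]), 'joint_efforts': array([ 8.65294423e-04, -2.47131497e+01,  1.39256112e+00, -2.47128975e+01,
        7.46487686e-02,  1.67599053e-02, -7.37483551e-04]), 'tcp_pos': array([0.42622709, 0.11650248, 0.02308136]), 'ee_rot': array([-5.61896766e-01,  8.27207364e-01,  2.21809844e-05,  2.10617951e-05]), 'force': array([ 0.54884296, -0.17947525,  0.16472862]), 'torque': array([ 0.03838925,  0.05808678, -0.00748095]), 'grasp_force': 0.0, 'finger_gap': 0.038909038305908784}
```

Emit:
{"api": "carry_out", "payload": {"linear": [[0, 0, 0], [0, 0, 0], [0, 0, 0]], "roll": [0, 0, 0]}}

```text
time_s: 4.0
tcp_pos: [0.4262, 0.1165, 0.0231]
ee_rot: [-0.562, 0.827, 0.0, -0.0]
force: [0.0, 0.2, 0.7]
finger_gap: 0.0359
grasp_force: 19.9
```

Emit:
{"api": "carry_out", "payload": {"linear": [[-0.04, 0, 0], [-0.08, 0, 0], [-0.12, 0.001, 0], [-0.16, 0.002, 0], [-0.2, 0.003, 0], [-0.23, 0.003, 0], [-0.25, 0.003, 0], [-0.25, 0.003, 0]], "roll": [-0.004, -0.004, -0.004, -0.004, -0.004, -0.004, -0.004, -0.004]}}

```text
time_s: 4.8
tcp_pos: [0.4399, 0.1524, 0.0231]
ee_rot: [-0.567, 0.824, 0.0, 0.0]
force: [0.5, 1.0, -0.0]
finger_gap: 0.0359
grasp_force: 19.9
```

Emit:
{"api": "carry_out", "payload": {"linear": [[-0.01, 0, 0], [-0.02, 0, 0], [-0.02, 0, 0]], "roll": [0, 0, 0]}}

```text
time_s: 5.1
tcp_pos: [0.4408, 0.1545, 0.0231]
ee_rot: [-0.567, 0.824, 0.0, 0.0]
force: [-0.1, -0.7, 0.9]
finger_gap: 0.0359
grasp_force: 19.9
```

Emit:
{"api": "carry_out", "payload": {"linear": [[-0.01, 0, 0], [-0.02, 0, 0], [-0.02, 0, 0]], "roll": [0, 0, 0]}}

```text
time_s: 5.4
tcp_pos: [0.4419, 0.1575, 0.023]
ee_rot: [-0.567, 0.824, 0.0, 0.0]
force: [-0.3, 0.1, 0.7]
finger_gap: 0.0361
grasp_force: 19.9
```

Moved about 44 mm with no stop contact yet, so I continue in small steps.

Emit:
{"api": "carry_out", "payload": {"linear": [[-0.01, 0, 0], [-0.02, 0, 0], [-0.02, 0, 0]], "roll": [0, 0, 0]}}

```text
time_s: 5.7
tcp_pos: [0.4428, 0.1599, 0.0231]
ee_rot: [-0.567, 0.824, -0.0, -0.0]
force: [-0.9, -2.8, 1.8]
finger_gap: 0.0357
grasp_force: 19.9
```

Emit:
{"api": "carry_out", "payload": {"linear": [[-0.01, 0, 0], [-0.02, 0, 0], [-0.02, 0, 0]], "roll": [0, 0, 0]}}

```text
time_s: 6.0
tcp_pos: [0.4428, 0.1599, 0.023]
ee_rot: [-0.567, 0.824, -0.001, -0.003]
force: [-4.6, -8.6, 10.5]
finger_gap: 0.0361
grasp_force: 20.0
```

The batten met the stop after 46.5 mm (force about 10 N). I release it, rise straight up and check.

Emit:
{"api": "carry_out", "payload": {"linear": [[0, 0, 0], [0, 0, 0], [0, 0, 0], [0, 0, 0], [0, 0, 0], [0, 0, 0]], "roll": [0, 0, 0, 0, 0, 0], "gripper": 0}}

```text
time_s: 6.6
tcp_pos: [0.4439, 0.1629, 0.0231]
ee_rot: [-0.567, 0.824, 0.0, 0.0]
force: [-0.4, 0.3, 0.6]
finger_gap: 0.0757
grasp_force: 0.0
```

Emit:
{"api": "carry_out", "payload": {"linear": [[0, 0, -0.2], [0, 0, -0.5], [0, 0, -0.8], [0, 0, -1], [0, 0, -1]], "roll": [0, 0, 0, 0, 0]}}

```text
time_s: 7.1
tcp_pos: [0.4468, 0.1642, 0.1778]
ee_rot: [-0.567, 0.824, 0.0, 0.005]
force: [0.2, 1.2, -0.7]
finger_gap: 0.0869
grasp_force: 0.0
```

Emit:
{"api": "carry_out", "payload": {"linear": [[0, 0, -0.2], [0, 0, -0.5], [0, 0, -0.5]], "roll": [0, 0, 0]}}

```text
time_s: 7.4
tcp_pos: [0.4466, 0.1639, 0.2527]
ee_rot: [-0.567, 0.824, -0.0, 0.004]
force: [0.6, -0.4, 0.8]
finger_gap: 0.0868
grasp_force: 0.0
```

```bash
python3 - <<'E'
from h import *
import pickle
w=r.snapshot("wrist");t=r.snapshot("top");s=r.snapshot("scene");pickle.dump((w,t,s),open("w2.pkl","wb"))
a=cv2.resize(t["color"][145:245,115:285],(510,300),interpolation=2)
b=cv2.resize(s["color"][110:250,190:260],(280,560),interpolation=2)
c=np.zeros((584,800,3),np.uint8);c[:284,:510]=a[:284];c[:560,520:800]=b;c[284:584,:400]=cv2.resize(w["color"],(400,300))
cv2.imwrite("pics/m2.png",c[:,:,::-1])
plan([.5047,.3225,.23],159.1);st=r.get_state();print(st["tcp_pos"],st["qpos"])
u=np.array([np.cos(np.radians(69.1)),np.sin(np.radians(69.1))]);e=[*(np.array([.5047,.3225])-.215*u),.044];print("home end",e,proj(w,e),proj(t,e),proj(s,e))
E
```

```text
cur yaw_y 159.10 roll deg 0.00 -> linear [-1.142 -0.002  0.112] roll 0.0 q7 2.324 t 7.55
[0.44341913 0.16260505 0.24694978] [-0.97064988 -0.10047178  0.53018122  1.85149621  0.05163322  1.37840287
  2.32420617]
home end [np.float64(0.42800133014628056), np.float64(0.1216460380209787), 0.044] [254.57438096 118.45278826] [255.03258156 217.61264045] [233.30778523 217.98943018]
```

View pics/m2.png

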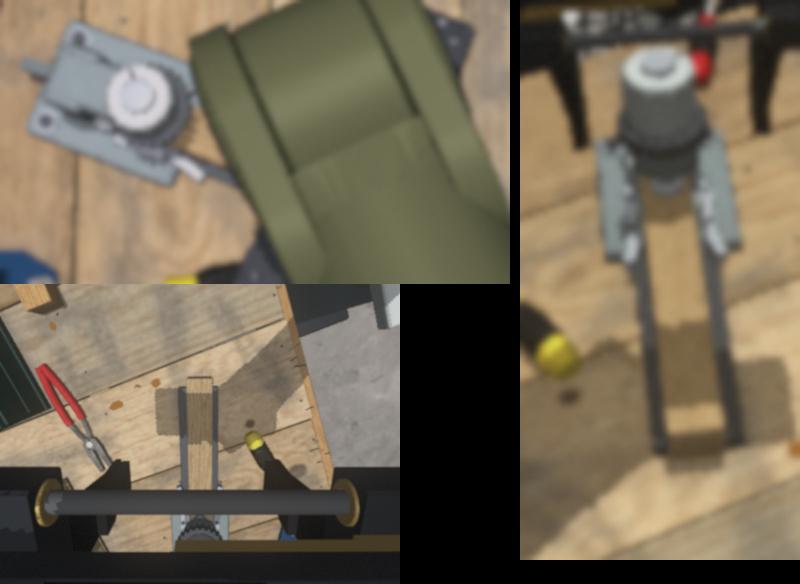

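The wrist view puts the near end at about (256,119), where home was predicted at (254.6,118.5), so the batten is home. The thimble cap is still at about the predicted place. Next I move over the thimble.

Emit:
{"api": "carry_out", "payload": {"linear": [[-0.3, 0, 0], [-0.6, 0, 0], [-0.9, 0, 0.05], [-1, 0, 0.1], [-1, 0, 0.1]], "roll": [0, 0, 0, 0, 0]}}

```text
time_s: 8.05
tcp_pos: [0.4956, 0.3047, 0.2287]
ee_rot: [-0.569, 0.823, -0.001, -0.003]
force: [0.3, -0.1, -0.2]
finger_gap: 0.0869
grasp_force: 0.0
```

Emit:
{"api": "carry_out", "payload": {"linear": [[-0.1, 0, 0], [-0.143, 0, 0], [-0.143, 0, 0]], "roll": [0, 0, 0]}}

```text
time_s: 8.35
tcp_pos: [0.5052, 0.3233, 0.2332]
ee_rot: [-0.567, 0.824, 0.0, 0.0]
force: [-0.6, -0.1, 0.0]
finger_gap: 0.0869
grasp_force: 0.0
```

```bash
python3 - <<'E'
from h import *
import pickle
s=r.snapshot("scene");w=r.snapshot("wrist")
plan([.5047,.3225,.121],159.1);st=r.get_state();print(st["tcp_pos"],st["qpos"])
b=cv2.resize(s["color"][80:180,170:290],(480,400),interpolation=2)
c=np.zeros((400,800,3),np.uint8);c[:,:480]=b;c[:240,480:]=cv2.resize(w["color"],(320,240))
cv2.imwrite("pics/m3.png",c[:,:,::-1])
E
```

```text
cur yaw_y 159.05 roll deg -0.05 -> linear [0.    0.005 0.75 ] roll -0.0003 q7 2.248 t 8.45
[0.50530357 0.32225309 0.23349826] [-1.02710974  0.2178563   0.48765478  1.58510148 -0.10365676  1.36397692
  2.24800487]
```

View pics/m3.png

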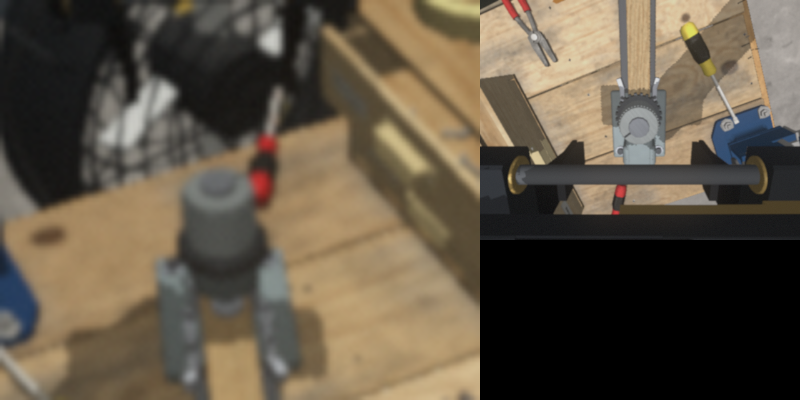

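```bash
python3 - <<'E'
from h import *
w=r.snapshot("wrist");print(proj(w,[.5047,.3225,.164]),atz(w,(254.4,203),.164))
E
```

```text
[251.83159698 202.66964571] [0.50310764 0.32336699 0.164     ]
```

The wrist view puts the cap at (254.4,203), where (251.8,202.7) was predicted, about 1.8 mm apart along tool y. I use the mean and descend.

Emit:
{"api": "carry_out", "payload": {"linear": [[0, 0.01, 0.2], [0, 0.01, 0.4], [0, 0.01, 0.6], [0, 0.01, 0.72], [0, 0.01, 0.75], [0, 0.01, 0.75]], "roll": [0, 0, 0, 0, 0, 0]}}

```text
time_s: 9.1
tcp_pos: [0.5036, 0.3229, 0.1206]
ee_rot: [-0.567, 0.824, -0.0, -0.0]
force: [-0.8, -0.0, -0.0]
finger_gap: 0.0867
grasp_force: 0.0
```

Emit:
{"api": "carry_out", "payload": {"linear": [[0, 0, 0], [0, 0, 0], [0, 0, 0], [0, 0, 0], [0, 0, 0], [0, 0, 0], [0, 0, 0], [0, 0, 0]], "roll": [0, 0, 0, 0, 0, 0, 0, 0], "gripper": 1.0, "squeeze": 30}}

```text
time_s: 9.9
tcp_pos: [0.5042, 0.3233, 0.1207]
ee_rot: [-0.567, 0.824, -0.0, 0.0]
force: [1.8, 0.6, 0.1]
finger_gap: 0.0454
grasp_force: 30.0
```

```bash
cat > q.py <<'E'
from h import *
st=r.get_state();plan(st["tcp_pos"],0);print(st["tcp_pos"],"F",st["force"].round(2),"T",st["torque"].round(3),"gap",st["finger_gap"],st["grasp_force"])
E
python3 q.py
```

```text
cur yaw_y 159.08 roll deg 159.08 -> linear [0. 0. 0.] roll 0.8838 q7 2.279 t 9.9
[0.50423191 0.32329018 0.12072954] F [1.81 0.58 0.12] T [ 0.    -0.247  0.039] gap 0.04540005519085393 29.975492237135768
```

Gripped and centred. I turn clockwise, first 30°.

Emit:
{"api": "carry_out", "payload": {"linear": [[0, 0, 0], [0, 0, 0], [0, 0, 0], [0, 0, 0], [0, 0, 0], [0, 0, 0]], "roll": [0.028, 0.056, 0.083, 0.111, 0.139, 0.167]}}

```text
time_s: 10.5
tcp_pos: [0.5035, 0.3239, 0.1207]
ee_rot: [-0.333, 0.943, 0.0, -0.0]
force: [0.4, 0.8, 1.1]
finger_gap: 0.0456
grasp_force: 30.0
```

```bash
python3 q.py
```

```text
cur yaw_y 128.86 roll deg 128.86 -> linear [0. 0. 0.] roll 0.7159 q7 1.773 t 10.5
[0.50346064 0.32386262 0.12070585] F [0.36 0.8  1.1 ] T [0.234 0.041 0.078] gap 0.04562314270080573 29.974672137759626
```

Emit:
{"api": "carry_out", "payload": {"linear": [[0, 0, 0], [0, 0, 0], [0, 0, 0]], "roll": [0.028, 0.056, 0.083]}}

```text
time_s: 10.8
tcp_pos: [0.5032, 0.3243, 0.1207]
ee_rot: [-0.207, 0.978, 0.001, -0.0]
force: [-1.1, 0.6, 1.1]
finger_gap: 0.0455
grasp_force: 30.0
```

```bash
python3 q.py
```

```text
cur yaw_y 113.95 roll deg 113.95 -> linear [0. 0. 0.] roll 0.6331 q7 1.524 t 10.8
[0.50321128 0.32429048 0.12072311] F [-1.08  0.56  1.09] T [0.278 0.082 0.07 ] gap 0.045534283096151554 29.974854751490057
```

Emit:
{"api": "carry_out", "payload": {"linear": [[0, 0, 0], [0, 0, 0]], "roll": [0.028, 0.056]}}

```text
time_s: 11.0
tcp_pos: [0.5031, 0.3246, 0.1207]
ee_rot: [-0.121, 0.993, 0.001, -0.0]
force: [-0.3, 1.9, -0.9]
finger_gap: 0.0454
grasp_force: 30.0
```

```bash
python3 q.py
```

```text
cur yaw_y 103.88 roll deg 103.88 -> linear [0. 0. 0.] roll 0.5771 q7 1.357 t 11.0
[0.50311747 0.32460305 0.12071949] F [-0.3   1.87 -0.87] T [0.423 0.097 0.115] gap 0.04539948329877263 29.97389963362366
```

Emit:
{"api": "carry_out", "payload": {"linear": [[0, 0, 0], [0, 0, 0]], "roll": [0.028, 0.056]}}

```text
time_s: 11.2
tcp_pos: [0.5031, 0.3249, 0.1207]
ee_rot: [-0.033, 0.999, 0.001, -0.0]
force: [0.2, 1.8, 0.9]
finger_gap: 0.0455
grasp_force: 30.0
```

```bash
python3 q.py
```

```text
cur yaw_y 93.81 roll deg 93.81 -> linear [0. 0. 0.] roll 0.5212 q7 1.19 t 11.2
[0.5030571  0.32492255 0.12071208] F [0.18 1.79 0.89] T [0.512 0.103 0.183] gap 0.045469119953600035 29.972877823747694
```

Emit:
{"api": "carry_out", "payload": {"linear": [[0, 0, 0]], "roll": [0.028]}}

```text
time_s: 11.3
tcp_pos: [0.5031, 0.3251, 0.1207]
ee_rot: [0.011, 1.0, 0.001, -0.0]
force: [-0.3, 2.7, -0.2]
finger_gap: 0.0455
grasp_force: 30.0
```

```bash
echo 'print("eff",st["joint_efforts"][[0,4,6]].round(4))'>>q.py; python3 q.py; python3 - <<'E'
from h import *
s=r.snapshot("scene");w=r.snapshot("wrist");c=np.zeros((600,800,3),np.uint8)
c[:,:450]=cv2.resize(s["color"][110:190,195:255],(450,600),interpolation=2);c[:263,450:]=cv2.resize(w["color"],(350,263))
cv2.imwrite("pics/m4.png",c[:,:,::-1])
E
```

```text
cur yaw_y 88.77 roll deg 88.77 -> linear [0. 0. 0.] roll 0.4932 q7 1.106 t 11.3
[0.50306706 0.32507457 0.12072738] F [-0.3   2.75 -0.23] T [0.523 0.063 0.098] gap 0.04548943141922351 29.972087955102324
eff [2.009  0.7435 0.7456]
```

View pics/m4.png

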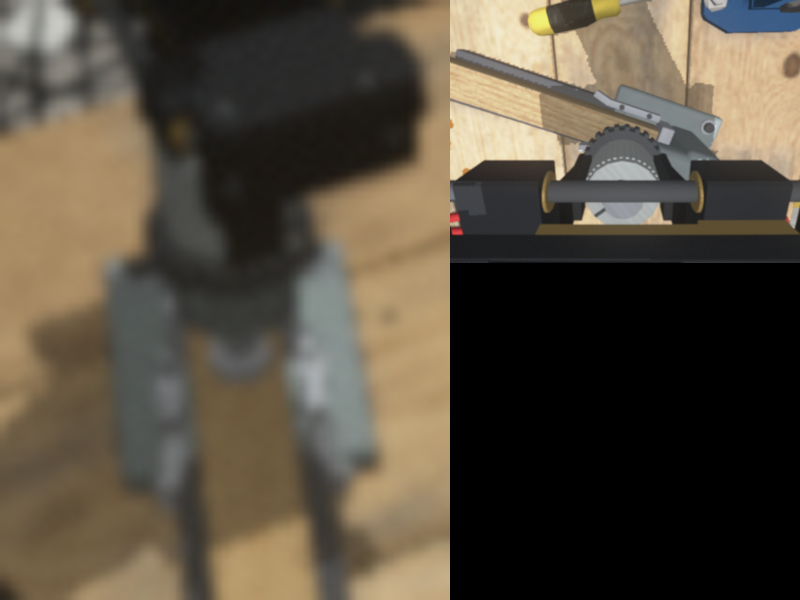

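The wrist view shows the feed wheel's teeth at about wrist px (190..322,175..235). The teeth stand still in that view unless the ratchet slips. In the scene view the spindle foot's lower edge is near (227,161). I'll track the teeth in the gripper frame.

```bash
cat > st.py <<'E'
from h import *
import pickle,sys,os
st=r.get_state();w=r.snapshot("wrist")
M=Ro.from_quat(st["ee_rot"]).as_matrix();x=M[:,0];y=M[:,1]
th=np.radians(np.arange(-45,45.01,.25));g=cv2.cvtColor(w["color"],cv2.COLOR_RGB2GRAY).astype(np.float32)
P=[]
c=np.array([*st["tcp_pos"][:2],.115])
for rr in (.0285,.0295,.0305):
    uv=np.array([proj(w,c+rr*(np.cos(t)*x+np.sin(t)*y)) for t in th],np.float32)
    P.append(cv2.remap(g,uv[None,:,0],uv[None,:,1],1)[0])
p=np.mean(P,0);p-=cv2.blur(p[None],(81,1))[0];p/=p.std()+1e-6
yaw=np.degrees(np.arctan2(M[1,1],M[0,1]))
A=np.abs(np.fft.rfft(p*np.hanning(len(p)),4096));fr=np.fft.rfftfreq(4096,.25);k=A[(fr>.04)&(fr<.25)].argmax();fp=fr[(fr>.04)&(fr<.25)][k]
L=pickle.load(open("prof.pkl","rb")) if os.path.exists("prof.pkl") else []
if L:
    q=L[-1][1];sh=np.arange(-48,49);cc=[np.mean(q[48:-48]*p[48+s:len(p)-48+s]) for s in sh]
    o=np.argsort(cc)[::-1][:1];print("shift deg",sh[o[0]]/4,"cc",round(max(cc),2),"cc0",round(cc[48],2))
L.append((yaw,p,st["torque"]));pickle.dump(L,open("prof.pkl","wb"));pickle.dump(w,open("wl%d.pkl"%len(L),"wb"))
print("yaw %.2f turned %.1f"%(yaw,(159.08-yaw)%360),"period",round(1/fp,2),"t",st["time_s"],"F",st["force"].round(1),"Tz",st["torque"][2].round(3),"eff7",st["joint_efforts"][6].round(3),"gap",round(st["finger_gap"],4))
E
python3 st.py; python3 - <<'E'
from h import *
s=r.snapshot("scene");u=np.array([np.cos(np.radians(69.1)),np.sin(np.radians(69.1))]);e=np.array([.504,.3235])-.012*u
for z in(.044,.047,.05,.055):print(z,proj(s,[*e,z]))
E
```

```text
yaw 88.94 turned 70.1 period 16.25 t 11.4 F [-0.2  3.2  0.8] Tz -0.136 eff7 -0.438 gap 0.0456
0.044 [226.92631475 162.14287163]
0.047 [226.86272394 161.36068374]
0.05 [226.79886395 160.57518422]
0.055 [226.69182777 159.25860184]
```

Emit:
{"api": "carry_out", "payload": {"linear": [[0, 0, 0]], "roll": [0.028]}}

```text
time_s: 11.6
tcp_pos: [0.5031, 0.3252, 0.1207]
ee_rot: [0.053, 0.999, 0.001, -0.0]
force: [-0.4, 4.3, 0.5]
finger_gap: 0.0456
grasp_force: 30.0
```

```bash
python3 st.py
```

```text
shift deg -0.25 cc 1.03 cc0 1.03
yaw 83.95 turned 75.1 period 16.0 t 11.6 F [-0.4  4.3  0.5] Tz 0.09 eff7 1.224 gap 0.0456
```

No slip at 75°. I ease the centring (+1.8 mm along tool y) and continue.

Emit:
{"api": "carry_out", "payload": {"linear": [[0, 0.006, 0], [0, 0.012, 0]], "roll": [0.028, 0.056]}}

```text
time_s: 11.85
tcp_pos: [0.5032, 0.3256, 0.1207]
ee_rot: [0.141, 0.99, 0.0, -0.001]
force: [-2.1, 1.1, 2.5]
finger_gap: 0.0459
grasp_force: 30.0
```

```bash
python3 st.py
```

```text
shift deg -0.5 cc 1.06 cc0 1.05
yaw 73.79 turned 85.3 period 15.75 t 11.85 F [-2.1  1.1  2.5] Tz 0.089 eff7 0.774 gap 0.0459
```

Emit:
{"api": "carry_out", "payload": {"linear": [[0, 0, 0], [0, 0, 0]], "roll": [0.028, 0.056]}}

```text
time_s: 12.1
tcp_pos: [0.5033, 0.3258, 0.1207]
ee_rot: [0.227, 0.974, 0.0, -0.001]
force: [-1.9, 3.7, 1.2]
finger_gap: 0.0452
grasp_force: 30.0
```

```bash
python3 st.py
```

```text
shift deg -0.75 cc 0.99 cc0 0.93
yaw 63.76 turned 95.3 period 15.75 t 12.1 F [-1.9  3.7  1.2] Tz 0.13 eff7 0.76 gap 0.0452
```

Emit:
{"api": "carry_out", "payload": {"linear": [[0, 0, 0], [0, 0, 0]], "roll": [0.028, 0.056]}}

```text
time_s: 12.35
tcp_pos: [0.5035, 0.3261, 0.1207]
ee_rot: [0.311, 0.95, 0.001, -0.0]
force: [-2.0, 3.8, 1.2]
finger_gap: 0.0454
grasp_force: 30.0
```

```bash
python3 st.py
```

```text
shift deg -6.75 cc 0.93 cc0 -0.74
yaw 53.77 turned 105.3 period 16.0 t 12.35 F [-2.   3.8  1.2] Tz 0.206 eff7 0.652 gap 0.0454
```

The teeth now lag by 6.75° in the gripper frame and Tz is 0.21, so the ratchet began to slip at about 98° turned. About 37° more slip is wanted.

Emit:
{"api": "carry_out", "payload": {"linear": [[0, 0, 0], [0, 0, 0]], "roll": [0.028, 0.056]}}

```text
time_s: 12.6
tcp_pos: [0.5037, 0.3264, 0.1207]
ee_rot: [0.393, 0.92, 0.001, -0.0]
force: [-0.9, 4.4, 0.6]
finger_gap: 0.0451
grasp_force: 30.0
```

```bash
python3 st.py
```

```text
shift deg 5.25 cc 0.78 cc0 -0.37
yaw 43.73 turned 115.4 period 16.52 t 12.6 F [-0.9  4.4  0.6] Tz 0.183 eff7 0.649 gap 0.0451
```

Emit:
{"api": "carry_out", "payload": {"linear": [[0, 0, 0], [0, 0, 0]], "roll": [0.028, 0.056]}}

```text
time_s: 12.85
tcp_pos: [0.5039, 0.3266, 0.1207]
ee_rot: [0.472, 0.882, 0.001, -0.0]
force: [0.1, 6.0, 0.5]
finger_gap: 0.0457
grasp_force: 30.0
```

```bash
python3 st.py
```

```text
shift deg 5.0 cc 0.75 cc0 -0.31
yaw 33.68 turned 125.4 period 17.36 t 12.85 F [0.1 6.  0.5] Tz 0.231 eff7 0.644 gap 0.0457
```

Steps of +5 amount to −10 at the 15° tooth pitch, so slip is about 27°. I add 17°.

Emit:
{"api": "carry_out", "payload": {"linear": [[0, 0, 0], [0, 0, 0], [0, 0, 0], [0, 0, 0]], "roll": [0.028, 0.056, 0.095, 0.095]}}

```text
time_s: 13.3
tcp_pos: [0.5044, 0.3268, 0.1207]
ee_rot: [0.598, 0.802, 0.001, 0.0]
force: [2.1, 5.7, -0.7]
finger_gap: 0.0454
grasp_force: 30.0
```

```bash
python3 st.py
```

```text
shift deg -2.25 cc 0.72 cc0 0.39
yaw 16.60 turned 142.5 period 17.36 t 13.3 F [ 2.1  5.7 -0.7] Tz 0.038 eff7 -0.597 gap 0.0454
```

Emit:
{"api": "carry_out", "payload": {"linear": [[0, 0, 0], [0, 0, 0], [0, 0, 0], [0, 0, 0], [0, 0, 0], [0, 0, 0], [0, 0, 0]], "roll": [0, 0, 0, 0, 0, 0, 0], "gripper": 0}}

```text
time_s: 14.05
tcp_pos: [0.5039, 0.3251, 0.1206]
ee_rot: [0.599, 0.801, -0.0, 0.0]
force: [0.6, -0.2, 0.2]
finger_gap: 0.0857
grasp_force: 0.0
```

Emit:
{"api": "carry_out", "payload": {"linear": [[0, 0, -0.2], [0, 0, -0.5], [0, 0, -0.8], [0, 0, -0.8], [0, 0, -0.8]], "roll": [0, 0, 0, 0, 0]}}

```text
time_s: 14.55
tcp_pos: [0.5044, 0.3255, 0.2416]
ee_rot: [0.599, 0.801, 0.001, 0.0]
force: [-0.2, 0.1, -0.8]
finger_gap: 0.0871
grasp_force: 0.0
```

```bash
python3 - <<'E'
from h import *
s=r.snapshot("scene");t=r.snapshot("top");w=r.snapshot("wrist");c=np.zeros((600,800,3),np.uint8)
c[:600,:300]=cv2.resize(s["color"][110:250,190:260],(300,600),interpolation=2)
c[:290,300:]=cv2.resize(t["color"][145:243,115:285],(500,290),interpolation=2);c[300:600,300:700]=cv2.resize(w["color"],(400,300))
cv2.imwrite("pics/m5.png",c[:,:,::-1]);st=r.get_state();print(st["tcp_pos"],st["force"],st["finger_gap"],st["time_s"])
E
```

```text
[0.5029382  0.32494707 0.23894168] [-0.97630705  0.15901287  0.58853213] 0.08730689793731568 14.7
```

View pics/m5.png

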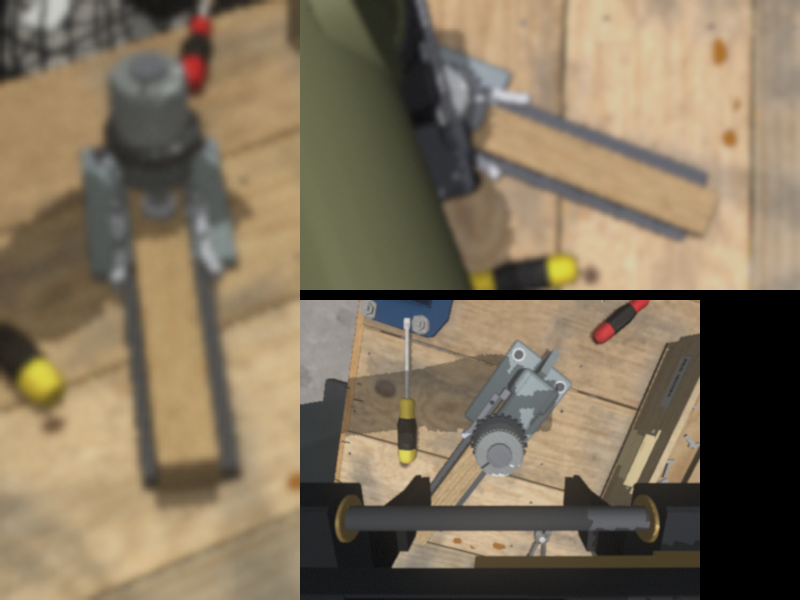

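In the top view the batten's near end is at composite (710,215), where home was predicted at (712,215). The spindle foot sits on the batten, slip is about 44°, nothing else has moved and the gripper is clear.

```bash
python3 -c "
from cell import r
print(r.hand_in())"
```

```text
the job is handed in; nothing more can be done
None
```

The job is handed in (no verdict was returned): the batten is home against the back stop and nipped by the spindle, the ratchet slipped by about 44° (estimated from wrist-camera tracking of the feed wheel's teeth), the tools were not touched, and the clock stood at about 15 s.

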